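Take the cutlery caddy off the rail and seat it in its tray

TASK

Set out the cutlery caddy: lift the steel caddy with the wooden carrying handle up off the rail it hangs on, and set it down upright, flat on the floor of the empty white tray, inside its rim, long side along the tray's long side (either way round). Set it down, do not drop it, and let go. Leave the round holder hanging on the rail, the napkin box in the other tray, and the tea cup and the jar where they stand.

Things in the scene. Friction and masses are not known exactly. Their poses are not given: they have to be found in the camera images.
- caddy_grip (a point): Centre of the caddy's carrying handle, 143 mm above the caddy's underside, over the middle of its box: a dark wooden bar, 110 mm along y, 14 mm thick (x), 14 mm high, on a 6 mm steel upright at each end; 46 mm free height below it down to the rim, over a 98 mm span. Axes: x from the box towards the hook at its back (away from the robot while hanging), y along the handle, z up.
- caddy_mid (a point): Middle of the cutlery caddy, half-way up: 75 mm above its underside, straight below the handle's centre (same axes). An empty open steel box 80 mm (x) by 110 mm (y) by 90 mm high, 3 mm walls, one divider; 150 mm high with the handle; 0.3 to 0.5 kg. It hangs plumb within 2 degrees, underside 70 mm above the table, its back against the stand's lower bar, with 1 to 2 mm of play.
- caddy_hook (a point): Middle of the underside of the caddy's hook plate, where it rests on the rail: 51 mm to +x of the caddy's middle, 88 mm above its underside. The hook is 60 mm wide (y): the plate, then a lip 59 to 63 mm from the middle that turns down behind the rail to 66 mm above the underside. The caddy must rise straight up over 22 mm (40 mm is comfortable) before it can come away to -x.
- rail_mid (a point): Middle of the fixed stand's upper rail, on its axis, 152 mm above the table: a level steel bar, 12 mm diameter, 360 mm along y, between two posts 172 mm high. x points away from the robot; things hang on the -x side. A 10 mm bar lies 62 mm below, 6 mm to -x. Caddy and round holder hang 90 mm (give or take 12) to either side of the middle, in either order.
- tray_floor (a point): Centre of the inner floor of the empty tray, 6 mm above the table. White plastic, fixed to the table, open above; inside 100 mm (x) by 130 mm (y), rim 6 mm thick, 16 mm above the inner floor. Axes: x along the short side, y along the long side, z up. The other tray is alike but has the napkin box in it; the two may be in either place.
- holder_mid (a point): Middle (half-way up) of the round steel holder that hangs on the same rail by a like hook: an open cup of 70 mm diameter, 100 mm high, without a handle. To be left hanging.
- napkins_mid (a point): Middle of the wooden napkin box, 85 by 115 by 75 mm high, that stands loose in the other tray. To be left alone.
- teacup_mid (a point): Middle (half-way up) of a white tea cup without handle, 72 mm across, 60 mm high, standing on the table. To be left alone.
- jar_mid (a point): Middle (half-way up) of an amber glass jar, 60 mm across, 90 mm high, standing on the table. To be left alone.
Mind the look-alikes: they are no part of the job. Leave any green look-alike of the part that bears caddy_grip alone. Leave any pink look-alike of the part that bears holder_mid alone.

How it is judged:
By the outcome, as a careful person would: the job done as asked, in the order asked, and still so for the second after the job is handed in, with the robot touching nothing.
It also fails if it takes over 48 s, if anything falls off the work surface, if the arm or the gripper's body presses on something with over 40 N, if the wrist force passes 120 N, or if a joint passes its speed limit or range.

ROBOT

A 6-joint arm with a two-finger parallel gripper is mounted at the origin on the work surface. World frame = base frame: x ahead of the robot, y to its left, z up, the work surface at z = 0. Lengths are in mm, angles in rad, forces in N, time in s.
With the tool pointing down it reaches from about 250 to 775 mm from the base axis. Payload 4 kg.
Tool frame: the origin (TCP) lies on the centre line of the jaws, within the pads' length; the fingertips stand 11 mm ahead of it and the grasp point (between the pads) lies 8 mm behind it; z points along the fingers, y is the line along which they close (so a half turn about z gives the same grasp; the last joint's range is limited). The gripper opens to 85 mm and grips with 20 to 120 N. Pads are 22 mm wide; open, the fingers measure 114 mm over their backs; the gripper's body (76 mm by 85 mm) begins 54 mm behind the grasp point. The pads swing forward as they close: fully open they stand 13 mm farther back than shut.
Start: joints at [-1.272, 0.087, 1.371, -0, 1.684, -0.103], TCP at [215.09, -506.214, 242.341] pointing down, gripper open.
Joint ranges: [-3.1, 3.1], [-0.76, 2.03], [0.27, 2.55], [-1.08, 4.22], [0.17, 2.65], [-2.57, 2.57]. Speed limits (rad/s): [2.79, 2.79, 3.14, 3.14, 3.14, 3.14].

INTERFACE

Orientations are given as a rotation vector (axis times angle).
In Python, from workcell import ctrl, viewer, job, spotter, current_clock, current_joint_pos, current_joint_velocities, current_tau, current_ee_pos, current_tcp_rot, current_ft_force, current_torque, current_width, current_finger_force gives the robot as it stands. Calls block until the motion is done:
- ctrl.reach(position, orientation): joint-space move of the TCP to a pose.
- ctrl.move_linear(position, vel=150, attitude=None, stop_force=None): straight line of the TCP; attitude=None keeps the orientation; vel is the mean speed in mm/s. With stop_force (N) it stops when the force on the tool has changed by that much, and returns True; else False.
- ctrl.movej(angles): joint-space move.
- ctrl.set_gripper(opening, squeeze=None): finger opening in mm; squeeze is the grip in N (None keeps the last); returns when the fingers have stopped.
- ctrl.dwell(seconds).
- ctrl.solve_ik(position, orientation): joint angles nearest the present ones, or None.
- viewer.snapshot(name): name is "side" or "top" or "wrist"; returns the picture (480x640x3 uint8, blue, green, red); there is no depth.
- viewer.camera_params(name): a dict with "fx", "fy", "cx", "cy" (pixels), "k1" (the pictures are not rectified: a ray, as slopes to the right and down, at radius r is drawn at 1 + k1 r^2 times it, then the intrinsics apply), "cam_to_world" (4x4, takes a point from camera to world coordinates). Camera axes: x right, y up, looking along -z (the intrinsics and any distortion apply to the point x, -y, -z); pixel columns grow to the right and rows downward; lengths in mm; the calibration is good to about 2 mm. A picture is of the moment at which its call begins: read the wrist's pose just before it. camera_params takes no time and is no camera call; for the wrist camera it gives the pose at the moment of the call.
A pose or a line that the arm cannot do raises ctrl.Unreachable and nothing moves.
- job.finish_job(): hands the job in; it is judged then, once.
Trained networks look in the newest picture that a camera, given by its name, has taken for a name from the list of things; names that differ only in an ending like _2 or _b are one class to them, and where a whole thing is asked for, a point or a joint stands for the part that bears it (a point fixed in the world has none). Each returns a list of dicts, best first, with "confidence" (0 to 1); they miss things now and then, are a little off and sometimes report something else, mostly with a low value. They report only what shows in the picture. A call takes as long as a camera call. They do not tell look-alikes from the thing itself.
- spotter.search_frame(camera, label): "point" ([column, row] as shares, 0 to 1, of the picture: columns of its width, rows of its height, amid what is visible of it).
- spotter.spot_point(camera, label): "point" ([column, row] as shares, 0 to 1, of the picture: columns of its width, rows of its height: a listed point, or the origin of a listed thing).
Readings, each from a call of its own:
- current_clock(): time.
- current_joint_pos(): joint angles.
- current_joint_velocities(): joint speeds.
- current_tau(): joint torques, N m.
- current_ee_pos(): TCP position.
- current_tcp_rot(): TCP orientation.
- current_ft_force(): force on the tool from outside, world axes, zero at the start.
- current_torque(): the same for the moment, N m.
- current_width(): finger opening in mm.
- current_finger_force(): force on a finger pad.
Only numpy, scipy, OpenCV 4.12 (cv2) and the standard library are available. Lean on these libraries where they do the work, as an engineer would, in place of code of your own. Each camera call takes 0.05 s, during which the arm holds its last target. There are 200 camera calls.

## Working session

There is one attempt and no reset: what is moved stays moved. The work goes in short steps, each a Python script; the robot and the scene stay as the last script left them, time stands still between calls to the robot, and variables do not carry over. Pictures are saved under pics/ and viewed, at most 10 in all, crops included, and the job is handed in when it is done.

```bash
mkdir -p pics
cat > h.py <<'E'
import numpy as np, cv2
from workcell import *
def ray(cam,px,P=None):
    P=P or viewer.camera_params(cam)
    d=np.array([(px[0]-P["cx"])/P["fx"],(px[1]-P["cy"])/P["fy"]]); u=d.copy()
    for _ in range(30): u=d/(1+P["k1"]*(u@u))
    T=np.array(P["cam_to_world"]); return T[:3,3],T[:3,:3]@np.array([u[0],-u[1],-1.])
def at_z(cam,px,z,P=None):
    o,d=ray(cam,px,P); return o+d*(z-o[2])/d[2]
def tri(obs):
    A=np.zeros((3,3));b=np.zeros(3)
    for c,px in obs:
        o,d=ray(c,px);d=d/np.linalg.norm(d);M=np.eye(3)-np.outer(d,d);A+=M;b+=M@o
    return np.linalg.solve(A,b)
E
python3 - <<'E'
from h import *
for c in("top","side"):
    cv2.imwrite(f"pics/{c}0.png",viewer.snapshot(c))
    print(c,np.round(viewer.camera_params(c)["cam_to_world"],2).tolist())
    for l in("caddy_grip","caddy_mid","caddy_hook","rail_mid","tray_floor","holder_mid","napkins_mid","teacup_mid","jar_mid"):
        print(l,[(np.round(np.array(r["point"])*[640,480]).tolist(),round(r["confidence"],2)) for r in spotter.spot_point(c,l)])
print(current_clock(),current_tcp_rot())
E
```

```text
top [[0.02, 0.99, -0.14, 299.56], [-1.0, 0.02, -0.0, 7.66], [-0.0, 0.14, 0.99, 1595.3], [0.0, 0.0, 0.0, 1.0]]
caddy_grip [([207.0, 353.0], 0.86), ([197.0, 241.0], 0.55)]
caddy_mid [([204.0, 245.0], 0.87), ([215.0, 351.0], 0.57)]
caddy_hook [([236.0, 357.0], 0.68), ([199.0, 220.0], 0.63)]
rail_mid [([230.0, 215.0], 0.91)]
tray_floor [([453.0, 246.0], 0.95)]
holder_mid [([273.0, 222.0], 0.94), ([267.0, 144.0], 0.61)]
napkins_mid [([366.0, 242.0], 0.56)]
teacup_mid [([305.0, 266.0], 0.66)]
jar_mid [([327.0, 150.0], 0.96), ([452.0, 247.0], 0.2)]
side [[-0.95, 0.17, -0.28, 202.86], [-0.33, -0.47, 0.82, 850.06], [0.0, 0.87, 0.5, 662.58], [0.0, 0.0, 0.0, 1.0]]
caddy_grip [([262.0, 299.0], 0.75), ([413.0, 353.0], 0.55)]
caddy_mid [([269.0, 330.0], 0.6), ([411.0, 379.0], 0.56)]
caddy_hook [([236.0, 319.0], 0.86), ([419.0, 352.0], 0.74)]
rail_mid [([246.0, 295.0], 0.85)]
tray_floor [([350.0, 229.0], 0.77)]
holder_mid [([187.0, 294.0], 0.79), ([284.0, 282.0], 0.66)]
napkins_mid [([323.0, 261.0], 0.66)]
teacup_mid [([327.0, 303.0], 0.66)]
jar_mid []
1.0 [ 3.07834837e+00  6.26944121e-01 -1.69854162e-05]
```

Run:
```python
import cv2,numpy as np
t=cv2.imread("pics/top0.png");s=cv2.imread("pics/side0.png")
cv2.imwrite("pics/m0.png",np.hstack([cv2.resize(t[110:410,160:500],(400,353)),cv2.resize(s[190:420,140:460],(400,288))if 0 else cv2.resize(s[170:430,140:460],(400,353))]))
```

```text
(no output)
```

View pics/m0.png

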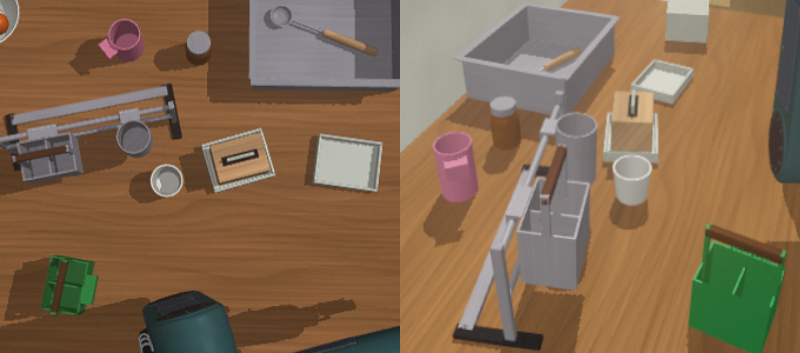

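View pics/side0.png

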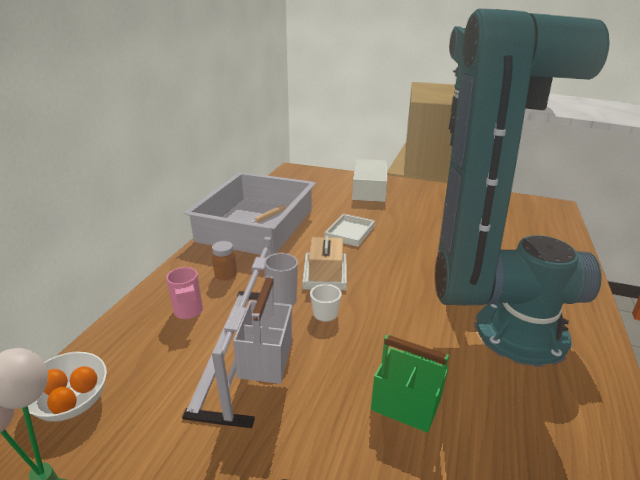

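The steel caddy with its wooden bar is at top (197,241) and side (262,299), hanging on the rail. The green look-alike at top (207,353) and side (413,353) stands on the table, and the pink mug at top (267,144) is the holder's look-alike. The empty tray is at top (453,246); the other tray at (366,242) has the napkin box. So I want the steel caddy.

Run:
```python
from h import *
from scipy.spatial.transform import Rotation as R
g=tri([("top",(197,241)),("side",(262,299))]);print("grip",g,at_z("top",(197,241),213))
k=340/400;f=lambda x,y:(160+x*k,110+y*300/353)
a,b=at_z("top",f(11,116),172),at_z("top",f(173,90),172)   # posts
a2,b2=at_z("top",f(14,161),213),at_z("top",f(66,152),213) # handle ends
for p,q in((a,b),(a2,b2)): print(p,q,np.linalg.norm(q-p),np.degrees(np.arctan2(*(p-q)[1::-1][::1])) , np.degrees(np.arctan2(-(p-q)[0],(p-q)[1])))
c=[at_z("top",f(*p),22) for p in((317,136),(380,141),(376,190),(312,186))];print("tray",np.round(c),np.mean(c,0))
print(at_z("top",(453,246),6),"side",at_z("side",(350,229),6))
for n,px,z in(("holder",(273,222),110),("cup",(305,266),30),("nap",(366,242),80)):print(n,at_z("top",px,z))
yaw=np.arctan2(-(a-b)[0],(a-b)[1])
# tool z down, tool y along caddy x
for s in(1,-1):
    ty=s*np.array([np.cos(yaw),np.sin(yaw),0]);tz=np.array([0,0,-1.]);r=R.from_matrix(np.c_[np.cross(ty,tz),ty,tz]).as_rotvec()
    for z in(205,330):print(s,r,ctrl.solve_ik([g[0],g[1],z],r))
P=viewer.camera_params("wrist");T=np.linalg.inv(np.vstack([np.c_[R.from_rotvec(current_tcp_rot()).as_matrix(),current_ee_pos()],[0,0,0,1]]))@np.array(P["cam_to_world"]);print(np.round(T,2),P["fx"])
```

```text
grip [482.38910203 319.73261217 205.00224692] [479.1052838  317.07125555 213.        ]
[561.65336746 395.75455451 172.        ] [621.61872064  67.21561791 172.        ] 333.9665798271987 100.3438380926347 10.343838092634703
[464.59886485 374.02405181 213.        ] [484.08517582 273.25750732 213.        ] 102.63339029477933 100.94480483290764 10.944804832907629
tray [[ 555. -252.   22.]
 [ 546. -393.   22.]
 [ 436. -382.   22.]
 [ 442. -241.   22.]] [ 494.95154619 -316.85366935   22.        ]
[ 503.92532375 -316.91623032    6.        ] side [ 500.31115491 -328.8740397     6.        ]
holder [543.52642002 152.97599973 110.        ]
cup [441.76377842  73.91107936  30.        ]
nap [500.93734009 -81.75167557  80.        ]
1 [2.01214662 2.412648   0.        ] [0.4873713  0.16095973 1.36261704 0.         1.61801588 0.30683726]
1 [2.01214662 2.412648   0.        ] [0.4873713  0.1527596  1.12605738 0.         1.86277568 0.30683726]
-1 [ 2.412648   -2.01214662  0.        ] None
-1 [ 2.412648   -2.01214662  0.        ] None
[[   0.      0.95    0.31   80.  ]
 [   1.     -0.      0.     -0.15]
 [   0.      0.31   -0.95 -132.47]
 [   0.      0.      0.      1.  ]] 399.30493558896546
```

```bash
cat >> h.py <<'E'
from scipy.spatial.transform import Rotation as R
def rot(deg):
    y=np.radians(deg);ty=np.array([np.cos(y),np.sin(y),0]);tz=np.array([0,0,-1.])
    return R.from_matrix(np.c_[np.cross(ty,tz),ty,tz]).as_rotvec()
E
python3 - <<'E'
from h import *
import json
D={}
for n,p,y,ls in(("tray",[500,-318,330],-4,["tray_floor"]),("caddy",[480,318,370],10.5,["caddy_grip","caddy_mid","rail_mid"])):
    ctrl.reach(p,rot(y)); 
    if n=="caddy": ctrl.set_gripper(45)
    ctrl.dwell(.2)
    P=viewer.camera_params("wrist");D[n]={k:np.array(v).tolist() for k,v in P.items()}
    cv2.imwrite(f"pics/w_{n}.png",viewer.snapshot("wrist"))
    for l in ls:
        z={"tray_floor":6,"caddy_grip":213,"caddy_mid":145,"rail_mid":152}[l]
        for r in spotter.spot_point("wrist",l):
            px=np.array(r["point"])*[640,480];print(l,px,r["confidence"],at_z("wrist",px,z,P))
json.dump(D,open("P.json","w"));print(current_clock(),current_ee_pos(),current_joint_pos())
a=[cv2.resize(cv2.imread(f"pics/w_{n}.png"),(400,300)) for n in D];cv2.imwrite("pics/m1.png",np.hstack(a))
E
```

```text
tray_floor [321.024 180.   ] 0.83 [ 500.60034566 -325.34071844    6.        ]
caddy_grip [326.016 209.28 ] 0.88 [484.29937267 322.21193776 213.        ]
caddy_grip [ 35.072 177.6  ] 0.6 [266.01491917 306.92256605 213.        ]
caddy_mid [320.    187.392] 0.67 [479.63447062 323.81792784 145.        ]
caddy_mid [ 80.32 164.4 ] 0.57 [261.84177577 305.5583988  145.        ]
caddy_mid [381.504 192.096] 0.17 [535.67927228 329.84359286 145.        ]
rail_mid [382.272 278.592] 0.66 [554.64710537 248.657956   152.        ]
rail_mid [264.192 335.904] 0.66 [451.77724445 164.68092712 152.        ]
5.775 [479.9748474  318.03607502 369.96741081] [4.86727589e-01 1.58320811e-01 1.04061843e+00 1.55130410e-06
 1.94274181e+00 3.03450821e-01]
```

View pics/w_caddy.png

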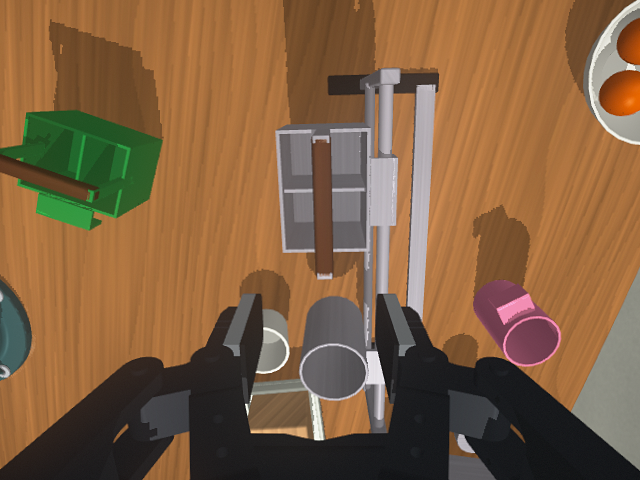

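View pics/w_tray.png

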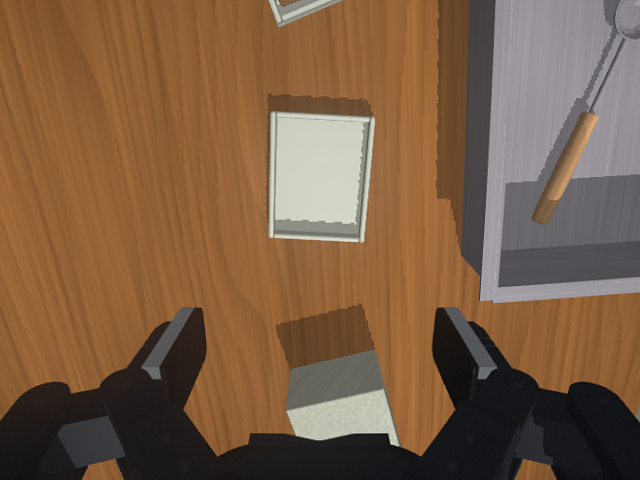

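The wrist view (an enlarged look) confirms it. The grey steel caddy hangs on the rail with its wooden bar from (321,140) to (324,273), while the green one at (80,165) stands apart. The empty tray's rim corners are near (271,112), (375,117), (363,242) and (269,237).

Run:
```python
from h import *
import json
D=json.load(open("P.json"))
yw=lambda p,q:np.degrees(np.arctan2(-(p-q)[0],(p-q)[1]))
a,b=[at_z("w",p,220,D["caddy"]) for p in((321,140),(324,273))];print(a,b,(a+b)/2,np.linalg.norm(a-b),yw(a,b))
a,b=[at_z("w",p,158,D["caddy"]) for p in((387,90),(377,400))];print("rail",yw(a,b),a,b)
g=cv2.imread("pics/w_tray.png");m=(g.min(2)>150).astype(np.uint8);m[:, :220]=0;m[:,420:]=0;m[:60]=0;m[280:]=0
m=cv2.morphologyEx(m,cv2.MORPH_CLOSE,np.ones((25,25)))
print("rect",cv2.minAreaRect(cv2.findNonZero(m)))
for z,pts in((22,((271,112),(375,117),(363,242),(269,237))),):
    c=np.array([at_z("w",p,z,D["tray"]) for p in pts]);print(np.round(c,1),c.mean(0),yw(c[0],c[3]),yw(c[1],c[2]),np.linalg.norm(np.diff(c,axis=0),axis=1), "short", [np.degrees(np.arctan2(d[1],d[0])) for d in (c[1]-c[0],c[2]-c[3])])
```

```text
[471.05223174 372.18903324 220.        ] [491.86702502 273.88918509 220.        ] [481.45962838 323.03910916 220.        ] 100.47942955817966 11.955666491160796
rail 11.681407907574053 [518.06751911 416.2400648  158.        ] [580.9639585  112.02756119 158.        ]
rect ((319.2400207519531, 177.1800079345703), (103.45159912109375, 125.140380859375), 3.1798300743103027)
[[ 452.9 -245.7   22. ]
 [ 562.8 -258.7   22. ]
 [ 544.6 -398.9   22. ]
 [ 435.6 -384.9   22. ]] [ 498.97316576 -322.04337191   22.        ] -7.106550963755037 -7.365870263990464 [110.58764874 141.33072051 109.94633207] short [np.float64(-6.736129723935607), np.float64(-7.303818374897633)]
```

Run:
```python
from h import *
r=rot(11.8);x,y=482,322.8
ctrl.move_linear([x,y,260],vel=150,attitude=r)
print(ctrl.move_linear([x,y,205],vel=80,stop_force=10),current_ee_pos())
f0=current_ft_force();ctrl.set_gripper(0,50);ctrl.dwell(.2)
print(current_width(),current_finger_force(),np.subtract(current_ft_force(),f0),current_torque(),current_ee_pos(),current_clock())
cv2.imwrite("pics/g.png",viewer.snapshot("wrist"))
```

```text
False [482.22732736 322.91706203 205.40058582]
12.949765942640417 49.63716744328849 [-2.17236834 -0.60931473  4.57857376] [0.04498516 0.03216801 0.05507544] [482.16742542 322.9962852  206.02574362] 8.075
```

View pics/g.png

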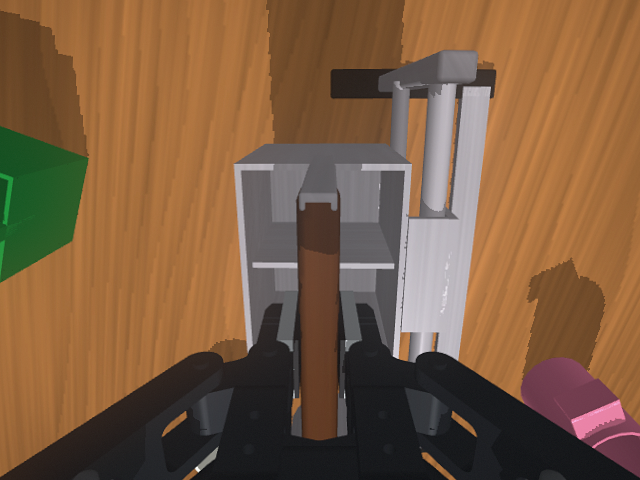

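The bar is gripped squarely between the jaws, at columns 300–340, with the box level below it. Lifting straight up, then back.

Run:
```python
from h import *
p=np.array(current_ee_pos());y=np.radians(11.8);ux=np.array([np.cos(y),np.sin(y),0])
f0=np.array(current_ft_force())
print(ctrl.move_linear(p+[0,0,45],vel=50,stop_force=25),np.array(current_ft_force())-f0,current_width())
q=p+[0,0,55];ctrl.move_linear(q,vel=60)
print(ctrl.move_linear(q-90*ux,vel=80,stop_force=15),current_ft_force(),current_ee_pos())
q=q-90*ux;q[2]=305;ctrl.move_linear(q,vel=120)
ctrl.move_linear([499,-322,305],vel=180,attitude=rot(-7.1))
ctrl.dwell(.2);print(current_ee_pos(),current_width(),current_clock())
for c in("wrist","top","side"):cv2.imwrite(f"pics/h_{c}.png",viewer.snapshot(c))
a=cv2.imread("pics/h_wrist.png");b=cv2.imread("pics/h_side.png")
cv2.imwrite("pics/m2.png",np.hstack([cv2.resize(a,(480,360)),cv2.resize(b[80:400,240:524],(320,360))]))
```

```text
False [  2.49161374   0.45661914 -10.20672006] 13.288203818796115
False [-0.35590737 -0.23027288 -5.1295103 ] [394.46336923 304.65318187 260.92354029]
[ 498.99452081 -321.82998347  305.09256412] 13.09517710389886 15.1833
```

View pics/m2.png

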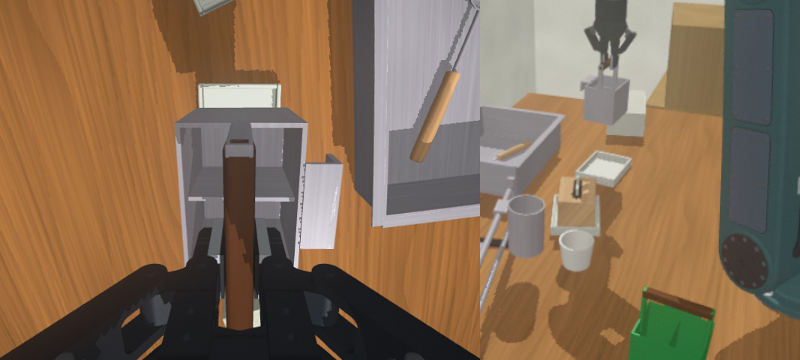

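Held upright, long side along the tray. Lowering to just above the rim and checking the fit.

Run:
```python
from h import *
ctrl.move_linear([499,-322,172],vel=100)
ctrl.dwell(.2);print(current_ee_pos(),current_clock())
a=viewer.snapshot("wrist");b=viewer.snapshot("top");s=viewer.snapshot("side")
cv2.imwrite("pics/l_wrist.png",a)
cv2.imwrite("pics/m3.png",np.hstack([cv2.resize(a[:,140:500],(300,400)),cv2.resize(b[200:300,410:510],(250,400)),cv2.resize(s[150:280,290:410],(250,400))]))
```

```text
[ 499.21251715 -322.14717734  172.63761293] 17.0167
```

View pics/m3.png

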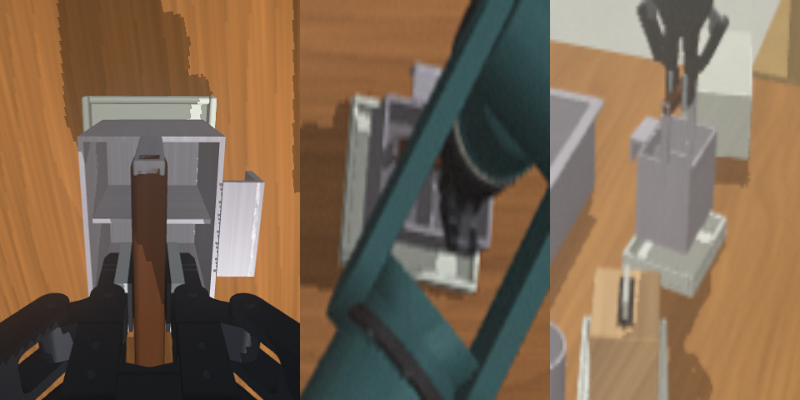

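Run:
```python
from h import *
th=np.radians(-7.1);M=np.array([[np.cos(th),np.sin(th)],[-np.sin(th),np.cos(th)]]);c=np.array([499.2,-322.1])
for n,p,z in(("cad",(234,164),126.6),("cad",(408,161),126.6),("tray",(238,116),22),("tray",(398,116),22),("handle end top",(318,190),186.6)):
    print(n,M@(at_z("wrist",p,z)[:2]-c))
```

```text
cad [-38.43317058  53.79504171]
cad [39.05717143 55.18072589]
tray [-55.8298012   70.93565254]
tray [53.527423   70.99903656]
handle end top [-0.89270952 54.94003702]
```

Caddy and tray agree to about 1 mm, so I'm setting it down.

Run:
```python
from h import *
ctrl.move_linear([498.5,-322,150],vel=60)
print(ctrl.move_linear([498.5,-322,136],vel=12,stop_force=5),current_ee_pos(),current_ft_force())
ctrl.dwell(.3);ctrl.set_gripper(45);ctrl.dwell(.3);print(current_width(),current_ft_force())
p=np.array(current_ee_pos())
print(ctrl.move_linear(p+[0,0,60],vel=50,stop_force=8),current_ee_pos())
ctrl.move_linear([498,-322,330],vel=120)
ctrl.reach([300,-450,330],rot(-7.1));ctrl.dwell(.3);print(current_clock())
t=viewer.snapshot("top");s=viewer.snapshot("side")
cv2.imwrite("pics/m4.png",np.hstack([cv2.resize(t[110:410,160:500],(400,353)),cv2.resize(s[170:430,140:460],(400,353))]))
```

```text
True [ 499.17368976 -322.13681443  144.34022655] [ 1.22096855 -0.64558939  4.69743806]
44.91915804004654 [ 0.68824014  0.05600407 -0.4105987 ]
False [ 497.42800142 -320.94954219  200.63729613]
23.15
```

View pics/m4.png

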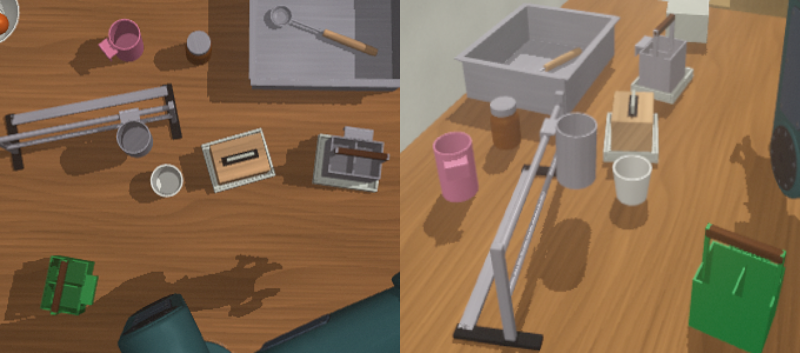

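The caddy stands in the tray at mosaic (350,160), with the holder, napkin box, cup and jar unmoved. One close look to be sure it lies flat inside the rim.

Run:
```python
from h import *
ctrl.reach([430,-330,350],rot(-7.1));ctrl.dwell(.2)
a=viewer.snapshot("wrist");s=viewer.snapshot("side");t=viewer.snapshot("top")
cv2.imwrite("pics/m5.png",np.hstack([a[20:420,200:600],cv2.resize(s[170:270,320:420],(400,400),interpolation=cv2.INTER_CUBIC)]));print(current_clock())
```

```text
24.3417
```

View pics/m5.png

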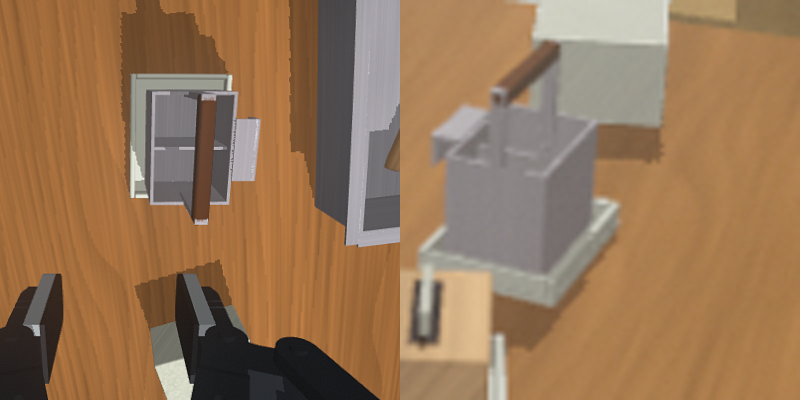

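Run:
```python
from h import *
th=np.radians(-7.1);M=np.array([[np.cos(th),np.sin(th)],[-np.sin(th),np.cos(th)]]);c=np.array([499,-322])
for n,p,z in(("rim",(151,92),96),("rim",(238,92),96),("rim",(228,204),96),("rim",(151,204),96),("hand",(206,95),156),("hand",(202,221),156),("tray",(132,74),22),("tray",(231,75),22),("tray",(131,197),22)):
    print(n,M@(at_z("wrist",(p[0]+200,p[1]+20),z)[:2]-c))
```

```text
rim [-38.5748172   53.54115564]
rim [42.71783532 53.83811165]
rim [ 42.15207263 -55.49677332]
rim [-36.0806756  -55.43339584]
hand [ 0.25847879 52.83815755]
hand [  3.58646745 -52.50975286]
tray [-54.07956986  70.75645489]
tray [54.74791751 70.07439436]
tray [-54.07914024 -69.32104116]
```

Box is about 2 mm off centre, level at the expected rim and handle heights, inside the tray.

```bash
python3 -c "
from h import *
print(job.finish_job())"
```

```text
the job is handed in; nothing more can be done
None
```

The steel caddy is off the rail and set down upright in the empty white tray, within about 3 mm of centre and long side along the tray; I let go and handed the job in at about 24 s of the 48 s, with the holder, napkin box, cup, jar and look-alikes unmoved in the last pictures.

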